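# Switch on the nail table in the right order

## Task

Get the nail table ready for a customer: first switch on the dust extractor (blue key), then the curing lamp (yellow key), then the drill box (red key), touching each key from above with the fingertips, lightly, just until it is down and stays down. Leave the lamp's grey timer key alone, do not shift or lift the appliances or anything else on the table, and finish with the hand clear.

Things in the scene. Friction and masses are not known exactly. Their poses are not given: they have to be found in the camera images.
- extractor: dust extractor, a loose white flat box 190 (x) x 170 (y) x 55 mm high, about 0.9 kg, with a round black fan grille with steel bars on top (to 58 mm high). Origin: centre of its underside, z up. The blue key is on its top at x = -70, y = 0 mm
- lamp: curing lamp, a loose white and silver hollow shell 190 x 170 x 100 mm high, about 0.9 kg, its mouth on the +x side. Origin: centre of its underside, z up. On its flat top are the yellow key at x = -55, y = +42 mm and the grey timer key at x = -55, y = -42 mm
- drillbox: nail drill control box, loose, pink, 140 x 130 x 70 mm high, about 0.9 kg. Origin: centre of its underside, z up. On top: the red key at x = -40, y = +30 mm; a black dial (38 mm across, to 85 mm high, at x = -5, y = -38 mm, does not turn); a steel handpiece parked along y at x = +50 mm, up to 103 mm high, y from -50 to +86 mm; dial and handpiece are fixed to the box
- extractor_key (a joint): value of the blue key of the dust extractor, in m: 0 = up (as found), 0.008 = fully down; it goes straight down, resists with about 3 N all the way, and stays where it is left. It is switched on from 0.004 (half-way). Pressing on once it is at the bottom only squeezes its rubber cap; over 20 N is too rough
- extractor_key_top (a point): centre of the top face of the round blue key, 32 mm across, standing 16 mm proud of the deck around it (its top starts 71 mm above the table; it sinks with the key, 8 mm when fully down). The cap is springy rubber, 2 N per mm: it first gives about 1.5 mm before the key moves, and can be squeezed 6 mm in all. z is up
- lamp_key (a joint): value of the yellow key of the lamp, in m: 0 = up (as found), 0.008 = fully down; it goes straight down, resists with about 3 N all the way, and stays where it is left. It is switched on from 0.004 (half-way). Pressing on once it is at the bottom only squeezes its rubber cap; over 20 N is too rough
- lamp_key_top (a point): centre of the top face of the round yellow key, 32 mm across, standing 16 mm proud of the deck around it (its top starts 116 mm above the table; it sinks with the key, 8 mm when fully down). The cap is springy rubber, 2 N per mm: it first gives about 1.5 mm before the key moves, and can be squeezed 6 mm in all. z is up
- drill_key (a joint): value of the red key of the drill box, in m: 0 = up (as found), 0.008 = fully down; it goes straight down, resists with about 3 N all the way, and stays where it is left. It is switched on from 0.004 (half-way). Pressing on once it is at the bottom only squeezes its rubber cap; over 20 N is too rough
- drill_key_top (a point): centre of the top face of the round red key, 32 mm across, standing 16 mm proud of the deck around it (its top starts 86 mm above the table; it sinks with the key, 8 mm when fully down). The cap is springy rubber, 2 N per mm: it first gives about 1.5 mm before the key moves, and can be squeezed 6 mm in all. z is up
- timer_key (a joint): value of the grey timer key of the lamp, in m: 0 = up; made like the other keys, but to be left alone
- timer_key_top (a point): centre of the top face of the round grey timer key, 32 mm across, standing 16 mm proud of the deck around it (its top starts 116 mm above the table; it sinks with the key, 8 mm when fully down). The cap is springy rubber, 2 N per mm: it first gives about 1.5 mm before the key moves, and can be squeezed 6 mm in all. z is up
- polish: loose bottle of red polish with a black cap, 28 mm across, 57 mm high, standing on the lamp's top near its mouth. Origin: centre of its underside
- tape: loose upright golden roll of tape, 60 mm across, 55 mm high, on the table on the robot's side of the appliances. Origin: centre of its underside
- tips: loose pink jar with a white lid, 56 mm across, 60 mm high, on the table on the robot's side of the appliances. Origin: centre of its underside
- file: loose nail file lying flat, 24 x 170 (y) x 6 mm, on the table beyond the appliances. Origin: centre of its underside
There are look-alikes about, which are no part of the job. What is shaped like the drillbox but purple is not meant.

How it is judged (in metres and radians):
On the way, in this order (a step that is already met when the one before it is completed fails the run):
1. the dust extractor's blue key is down (value of joint extractor_key above 0.004 m), for 0.1 s.
2. then the lamp's yellow key is down (value of joint lamp_key above 0.004 m), for 0.1 s.
3. then the drill box's red key is down (value of joint drill_key above 0.004 m), for 0.1 s.
At the end, for the whole second after the job is handed in: The blue, yellow and red keys are each more than 4 mm down, pressed in that order; the grey timer key is less than 2 mm down; the three appliances stand level within 20 mm of where they were, and the bottle, roll, jar and file within 30 mm, upright and at rest (value of joint each of extractor_key, lamp_key, drill_key above 0.004 m and value of joint timer_key below 0.002 m and distance of each of extractor, lamp, drillbox from where it was at the start of the episode below 0.02 m and distance of each of polish, tape, tips, file from where it was at the start of the episode below 0.03 m and angle between each of extractor, lamp, drillbox, polish, tape, tips's own z axis and vertical below 0.1 rad and linear speed of each of extractor, lamp, drillbox, polish, tape, tips, file below 0.02 m/s); the robot touches nothing.
It fails at once if a key pressed out of order (2 mm or more): yellow before blue, or red before blue and yellow ((value of joint lamp_key above 0.002 m and value of joint extractor_key below 0.002 m) or (value of joint drill_key above 0.002 m and value of joint extractor_key below 0.002 m) or (value of joint drill_key above 0.002 m and value of joint lamp_key below 0.002 m)).
It fails at once if the grey timer key pressed (2 mm or more) (value of joint timer_key above 0.002 m).
It fails at once if an appliance or one of its keys struck or pressed harder than 20 N (contact force between any of the fingers, the arm and extractor above 20 N or contact force between any of the fingers, the arm and lamp above 20 N or contact force between any of the fingers, the arm and drillbox above 20 N).
It fails at once if an appliance shifted by 20 mm, lifted by 10 mm or tipped (distance of any of extractor, lamp, drillbox from where it was at the start of the episode above 0.02 m or height (world z) of any of extractor, lamp, drillbox above 0.01 m or angle between any of extractor, lamp, drillbox's own z axis and vertical above 0.1 rad).
It fails at once if the polish bottle, tape roll, jar or nail file moved or lifted by 30 mm (distance of any of polish, tape, tips, file from where it was at the start of the episode above 0.03 m).
It also fails if it takes over 58 s, if anything falls off the work surface, if the arm or the gripper's body presses on something with over 40 N, if the wrist force passes 120 N, or if a joint passes its speed limit or range.

## Robot

A 6-joint arm with a two-finger parallel gripper is mounted at the origin on the work surface. World frame = base frame: x ahead of the robot, y to its left, z up, the work surface at z = 0. Lengths are in m, angles in degrees, forces in N, time in s.
With the tool pointing down it reaches from about 0.25 to 0.725 m from the base axis. Payload 9.7 kg.
Tool frame: the origin (TCP) lies midway between the tips of the shut fingers; the grasp point (between the pads) lies 19 mm behind it (bot.hold_point_z is the distance from the TCP to the grasp point, in m); z points along the fingers, y is the line along which they close (so a half turn about z gives the same grasp; the last joint's range is limited). The gripper opens to 85 mm and grips with 20 to 120 N. Pads are 22 mm wide; open, the fingers measure 114 mm over their backs; the gripper's body (76 mm by 85 mm) begins 54 mm behind the grasp point. The pads swing forward as they close: fully open they stand 13 mm farther back than shut.
Start: joints at [-73.625, 4.979, 10.078, 95.1, 0, 90], TCP at [0.155, -0.528, 0.231] pointing down, gripper open.
Joint ranges: [-179.16, 179.16], [-48.56, 103.87], [-65.8, 70.77], [-126.05, 130.52], [-82.76, 87.17], [-180, 180]. Speed limits (degrees/s): [127.2, 127.2, 147.25, 180, 180, 180].

## Interface

Orientations are given as [roll, pitch, yaw] about the fixed x, y, z axes, in that order (R = Rz(yaw) Ry(pitch) Rx(roll)).
In Python, from workcell import bot gives the robot as it stands.
- The arm moves only by the tool play_rows, never from a script. Its argument "steps" is a list that holds one entry, the list of rows, each a list of 4 numbers: the shift along the tool's x, y, z in m, then the turn about the tool's z in rad. In form: [[[tx, ty, tz, yaw], ...]]. A call has exactly 5 rows; each row shifts and turns the commanded pose from where the row before left it, along the tool's axes as they then stand; what a row does not reach is not made up. A row lasts 1/12 s, in which the tool goes at most 41.7 mm and 7.16 degrees, less where a joint would pass 70% of its speed; a pose out of reach is approached as far as the arm can. A call is refused whole if a number of a shift passes 0.0417 or a number of a turn 0.125, either way. A call with a gripper value outside its range is refused whole. "gripper" is the finger opening in m, from 0 to 0.0854, set as the call begins (left out, the last holds). The fingers move at their own pace and stop on an object; "squeeze" is the grip in N (left out, the last holds). Time passes only in rows, so rows that do not move let the fingers close, or fill a call up. It gives the time, the measured TCP pose, the force, the opening and the grip force at its end, in the units of the state.
- bot.get_obs(): the state, without advancing time (a new reading comes with each control period).
- bot.camera(name): name is "scene" or "top" or "wrist"; returns a dict with "img" (384x512x3 uint8, blue, green, red), "vfov" (degrees; the focal length in pixels is half the picture's height over the tangent of half this angle, whatever the lens; pixels are square), "cx", "cy" (the principal point, pixels), "D" ([k1, k2, p1, p2, k3] as OpenCV has them; the pictures are not rectified), "xyz" and "attitude" of the camera in the world. Camera axes: x right, y down, z forward; pixel columns grow to the right and rows downward; lengths in m; the calibration is good to about 2 mm. A picture is of the moment at which its call begins. There is no depth.
- bot.job_done(): hands the job in; it is judged then, once.
The state is a dict: "time": time; "q": joint angles; "qd": joint speeds; "joint_efforts": joint torques, N m; "ee_pos": TCP position; "tcp_rot": TCP orientation; "wrist_force": force on the tool from outside, world axes, zero at the start; "torque": the same for the moment, N m; "opening": finger opening in m; "grasp_force": force on a finger pad.
Only numpy, scipy, OpenCV 4.12 (cv2) and the standard library are available. Lean on these libraries where they do the work, as an engineer would, in place of code of your own. Each camera call takes 0.05 s, during which the arm holds its last target. There are 200 camera calls.

## Working session

There is one attempt and no reset: what is moved stays moved. The work goes in short steps, Python scripts to look and compute and a tool call to move; the robot and the scene stay as the last step left them, time stands still between calls to the robot, and variables do not carry over. Pictures are saved under pics/ and viewed, at most 10 in all, crops included, and the job is handed in when it is done.

Besides the shell and the picture viewer there is one more tool, called after "Call:" as name([rows], argument=value, ...), one row to a line, values as JSON. play_rows: Moves the arm, as the interface text tells. Its arguments: {"type":"object","properties":{"steps":{"type":"array","items":{"type":"array","items":{"type":"array","items":{"type":"number"}}}},"gripper":{"type":"number"},"squeeze":{"type":"number"}},"required":["steps"]}

```bash
mkdir -p pics; ls; python3 - <<'E'
from workcell import bot
import cv2
o=bot.get_obs(); print(o)
for n in("scene","top"):
    c=bot.camera(n); cv2.imwrite(f"pics/{n}0.png",c["img"]); print(n,{k:v for k,v in c.items() if k!="img"})
E
```

```text
pics
{'time': 0.0, 'q': array([-7.36256734e+01,  5.01141300e+00,  1.00355382e+01,  9.50997080e+01,
       -6.78313300e-04,  9.00002333e+01]), 'qd': array([ 0.04243381,  0.04574126,  0.01150957, -0.06412133, -0.07410806,
       -0.01773253]), 'joint_efforts': array([-7.96686363e-04, -5.20383561e+01,  4.64806581e+01,  1.63082255e-02,
        4.24204040e-05, -1.00335079e-06]), 'ee_pos': array([ 0.1549851 , -0.52747867,  0.23058978]), 'tcp_rot': array([-1.79924417e+02,  6.78620467e-04,  1.63740942e+01]), 'wrist_force': array([0.60620658, 0.06277439, 0.86422569]), 'torque': array([ 0.00070612,  0.03262016, -0.00239032]), 'grasp_force': 0.0, 'opening': 0.08562059210337086}
scene {'vfov': 45.46186254979537, 'cx': 258.7862835089975, 'cy': 184.87879448622522, 'D': array([-0.07077695,  0.        ,  0.        ,  0.        ,  0.        ]), 'xyz': array([1.30981224, 0.43095896, 0.92636467]), 'attitude': array([-134.5420271 ,   -0.50535412,  116.43104761])}
top {'vfov': 50.86553687725339, 'cx': 260.82095417045355, 'cy': 194.65730532572567, 'D': array([-0.09809499,  0.        ,  0.        ,  0.        ,  0.        ]), 'xyz': array([0.28008428, 0.04918156, 1.38500243]), 'attitude': array([-167.6646584 ,   -0.3305598 ,  -88.38564687])}
```

View pics/scene0.png

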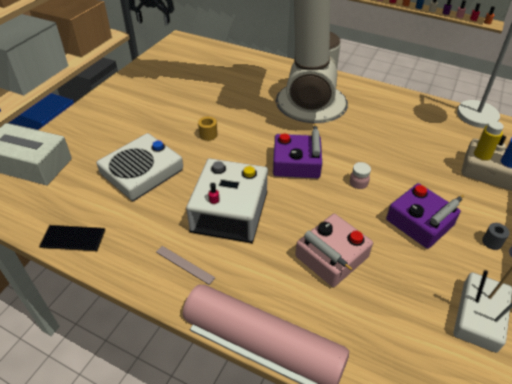

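View pics/top0.png

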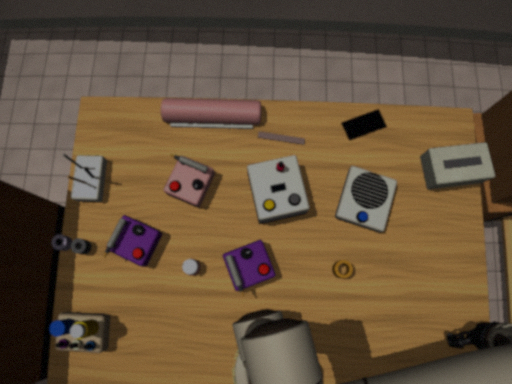

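Scene view: blue key (159,147), yellow (249,173), grey timer (218,167), red key on the pink box (356,237). Top view: blue (362,216), yellow (269,204), grey (294,199), red on pink (175,186). 
Drill box candidates in the top view are pink (190,182), purple (134,241) and purple (250,266). The pink one fits, because purple is excluded by the text.

```bash
cat > h.py <<'E'
import numpy as np, cv2
from scipy.spatial.transform import Rotation as R
def ray(c,uv):
    f=c["img"].shape[0]/2/np.tan(np.radians(c["vfov"]/2))
    K=np.array([[f,0,c["cx"]],[0,f,c["cy"]],[0,0,1]])
    p=cv2.undistortPoints(np.array([[uv]],float),K,c["D"])[0,0]
    d=R.from_euler("xyz",c["attitude"],degrees=True).apply([p[0],p[1],1]); return c["xyz"],d/np.linalg.norm(d)
def plane(c,uv,z):
    o,d=ray(c,uv); return o+d*(z-o[2])/d[2]
def tri(r1,r2):
    (a,u),(b,v)=r1,r2
    s=np.linalg.lstsq(np.c_[u,-v],b-a,rcond=None)[0]
    p,q=a+s[0]*u,b+s[1]*v; return (p+q)/2,np.linalg.norm(p-q)
RNG={"blue":((100,120,60),(125,255,255)),"yellow":((22,150,90),(35,255,255)),"red":((0,185,80),(6,255,255))}
def blob(img,col,seed,r=14):
    """top-most mask blob near seed: centroid, area, bbox"""
    m=cv2.inRange(cv2.cvtColor(img,cv2.COLOR_BGR2HSV),*[np.array(x) for x in RNG[col]])
    if col=="red": m|=cv2.inRange(cv2.cvtColor(img,cv2.COLOR_BGR2HSV),np.array((174,185,80)),np.array((180,255,255)))
    w=np.zeros_like(m); cv2.circle(w,tuple(map(int,seed)),r,255,-1); m&=w
    n,_,s,ce=cv2.connectedComponentsWithStats(m)
    i=1+np.argmax(s[1:,4]); return ce[i],s[i]
E
python3 - <<'E'
from workcell import bot
from h import *
s,t=bot.camera("scene"),bot.camera("top")
S={"blue":((159,147),(362,216),.071),"yellow":((249,173),(269,204),.116),"red":((356,237),(175,186),.086)}
for k,(a,b,z) in S.items():
    ca,sa=blob(s["img"],k,a);cb,sb=blob(t["img"],k,b)
    p,g=tri(ray(s,ca),ray(t,cb)); print(k,ca.round(1),sa,cb.round(1),sb,"tri",p.round(4),"gap",round(g,4),"planes",plane(s,ca,z-.003).round(4),plane(t,cb,z-.003).round(4))
for n,uv,z in [("grey",(294,199),.116),("polish",(281,167),.157),("tape",(344,269),.055),("tips",(191,267),.06),("hp1",(177,158),.1),("hp2",(213,172),.1),("dial",(196,184),.085),("purp",(264,268),.086)]: print(n,plane(t,uv,z).round(3))
im=t["img"][140:240,150:410]; cv2.imwrite("pics/crop.png",cv2.resize(im,None,fx=3,fy=3,interpolation=2))
E
```

```text
blue [157.6 145.2] [153 141  11   9  77] [362.4 216. ] [358 212  10   9  68] tri [ 0.5067 -0.2921  0.0632] gap 0.0016 planes [ 0.5113 -0.2889  0.068 ] [ 0.5055 -0.2901  0.068 ]
yellow [249.2 171. ] [243 166  12  11  94] [268.7 204.1] [264 200  10   9  72] tri [0.5288 0.0231 0.1101] gap 0.0008 planes [0.5317 0.0242 0.113 ] [0.5281 0.0235 0.113 ]
red [356.4 236.6] [350 231  13  12 117] [174.  185.5] [170 182   9   8  60] tri [0.5883 0.3399 0.0802] gap 0.0004 planes [0.5908 0.34   0.083 ] [0.5876 0.3395 0.083 ]
grey [ 0.547 -0.057  0.116]
polish [ 0.64  -0.012  0.157]
tape [ 0.33  -0.229  0.055]
tips [0.323 0.27  0.06 ]
hp1 [0.678 0.333 0.1  ]
hp2 [0.633 0.21  0.1  ]
dial [0.594 0.266 0.085]
purp [0.326 0.033 0.086]
```

View pics/crop.png

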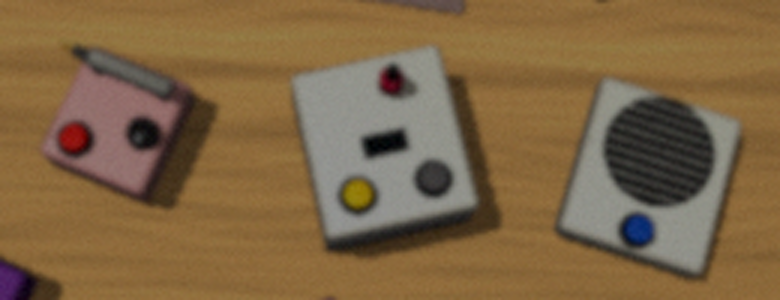

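The crop confirms it. Pink box with the red key at crop (75,138), yellow key at (358,194) with grey at (433,178), and blue key at (637,230). I'm moving with the fingers shut and the tool yaw turned to 0.

Call:
play_rows([
  [[0,0,0,0.0953],[0,0,0,0.0953],[0,0,0,0.0953],[0.03,-0.02,0,0],[0.03,-0.02,0,0]],
], gripper=0)

```text
time: 0.62
ee_pos: [0.2146, -0.4877, 0.2307]
tcp_rot: [-180.0, 0.0, -0.2]
wrist_force: [0.9, 0.4, 0.2]
opening: 0.0258
grasp_force: 0.0
```

Call:
play_rows([
  [[0.03,-0.02,0,0],[0.03,-0.02,0,0],[0.03,-0.02,0,0],[0.03,-0.02,0,0],[0.03,-0.02,0,0]],
])

```text
time: 1.03
ee_pos: [0.3663, -0.3864, 0.2313]
tcp_rot: [180.0, -0.0, -0.0]
wrist_force: [0.9, -0.7, 0.4]
opening: -0.0003
grasp_force: 0.0
```

Call:
play_rows([
  [[0.025,-0.02,0,0],[0.025,-0.02,0,0],[0.02,-0.02,0,0],[0,0,0,0],[0,0,0,0]],
])

```text
time: 1.45
ee_pos: [0.4359, -0.3267, 0.231]
tcp_rot: [-180.0, 0.0, 0.1]
wrist_force: [0.2, 0.0, 0.2]
opening: -0.0002
grasp_force: 0.0
```

Wrist look here, 70 mm short of the blue key.

```bash
python3 - <<'E'
from workcell import bot
from h import *
w=bot.camera("wrist"); cv2.imwrite("pics/w1.png",w["img"]); print({k:v for k,v in w.items() if k!="img"}); print(bot.get_obs()["ee_pos"])
h=cv2.cvtColor(w["img"],cv2.COLOR_BGR2HSV)
m=cv2.inRange(h,np.array((100,120,60)),np.array((125,255,255)))
n,_,s,c=cv2.connectedComponentsWithStats(m)
for i in range(1,n):
    if s[i,4]>150: print(s[i],c[i],plane(w,c[i],.071))
E
```

```text
{'vfov': 60.28966119191192, 'cx': 252.65707450822214, 'cy': 188.59692721414888, 'D': array([-0.01783765,  0.        ,  0.        ,  0.        ,  0.        ]), 'xyz': array([ 0.51997242, -0.32662357,  0.37433277]), 'attitude': array([ 1.60857157e+02, -2.44070430e-02, -8.98803087e+01])}
[ 0.43520437 -0.32742313  0.23104908]
[ 194   71   37   38 1064] [212.03665414  89.7443609 ] [ 0.50682878 -0.2909814   0.071     ]
```

View pics/w1.png

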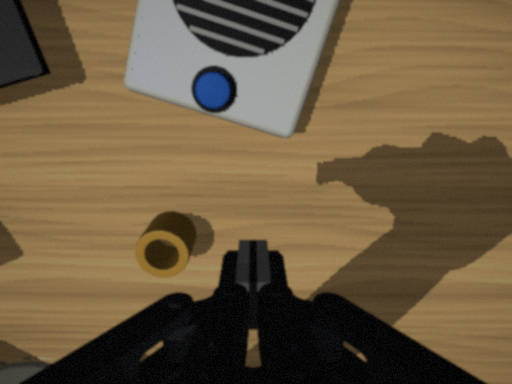

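The blue key is at wrist pixel (212,90), which gives (0.507, -0.291) and agrees with the triangulation. The tape roll at (165,250) is clear.

Call:
play_rows([
  [[0.036,-0.018,0,0],[0.035,-0.018,0,0],[0,0,0.03,0],[0,0,0.035,0],[0,0,0.035,0]],
])

```text
time: 1.92
ee_pos: [0.5061, -0.2926, 0.1305]
tcp_rot: [179.9, -0.1, -0.0]
wrist_force: [-0.0, -0.9, -0.0]
opening: 0.0001
grasp_force: 0.0
```

Call:
play_rows([
  [[0,0,0.03,0],[0,0,0.015,0],[0,0,0.005,0],[0,0,0,0],[0,0,0,0]],
])

```text
time: 2.33
ee_pos: [0.506, -0.2926, 0.0825]
tcp_rot: [180.0, -0.1, -0.1]
wrist_force: [0.3, 0.0, 0.2]
opening: -0.0
grasp_force: 0.0
```

Call:
play_rows([
  [[0,0,0.004,0],[0,0,0.003,0],[0,0,0.002,0],[0,0,0.002,0],[0,0,0,0]],
])

```text
time: 2.75
ee_pos: [0.5063, -0.2918, 0.0703]
tcp_rot: [180.0, -0.0, 0.0]
wrist_force: [-0.4, -0.8, 0.3]
opening: -0.0003
grasp_force: 0.8
```

Call:
play_rows([
  [[0,0,0.0015,0],[0,0,0.0015,0],[0,0,0.001,0],[0,0,0,0],[0,0,0,0]],
])

```text
time: 3.17
ee_pos: [0.5062, -0.2918, 0.0664]
tcp_rot: [180.0, -0.0, -0.0]
wrist_force: [0.9, -1.6, 2.4]
opening: -0.0001
grasp_force: 1.2
```

Call:
play_rows([
  [[0,0,0.001,0],[0,0,0.001,0],[0,0,0.001,0],[0,0,0.001,0],[0,0,0,0]],
])

```text
time: 3.58
ee_pos: [0.5062, -0.2918, 0.0621]
tcp_rot: [180.0, -0.0, -0.0]
wrist_force: [1.3, -1.6, 2.8]
opening: 0.0001
grasp_force: 1.3
```

Call:
play_rows([
  [[0,0,0.001,0],[0,0,0.001,0],[0,0,0,0],[0,0,0,0],[0,0,0,0]],
])

```text
time: 4.0
ee_pos: [0.5062, -0.2918, 0.0606]
tcp_rot: [180.0, -0.0, -0.0]
wrist_force: [0.7, -1.0, 4.9]
opening: 0.0003
grasp_force: 2.5
```

The force rose from about 3 N to 5 N, so the blue key is at the bottom. I'm lifting and going over towards the yellow key.

Call:
play_rows([
  [[0,0,-0.01,0],[0,0,-0.03,0],[0,0,-0.035,0],[0,0,-0.035,0],[0,0,-0.035,0]],
])

```text
time: 4.42
ee_pos: [0.5053, -0.2912, 0.2068]
tcp_rot: [-179.9, 0.1, -0.0]
wrist_force: [-0.1, -0.4, 0.0]
opening: 0.0
grasp_force: 0.0
```

Call:
play_rows([
  [[-0.01,-0.03,-0.025,0],[-0.01,-0.035,0,0],[-0.01,-0.035,0,0],[-0.01,-0.035,0,0],[-0.01,-0.035,0,0]],
])

```text
time: 4.83
ee_pos: [0.4549, -0.1203, 0.2304]
tcp_rot: [-180.0, 0.0, -0.0]
wrist_force: [0.8, 0.7, 0.9]
opening: -0.0001
grasp_force: 0.0
```

Call:
play_rows([
  [[-0.01,-0.035,0,0],[0,-0.035,0,0],[0,-0.035,0,0],[0,-0.03,0,0],[0,0,0,0]],
])

```text
time: 5.25
ee_pos: [0.4454, 0.0088, 0.2306]
tcp_rot: [-179.6, 0.0, 1.0]
wrist_force: [-0.6, 0.4, 0.1]
opening: -0.0004
grasp_force: 0.0
```

```bash
cat > look.py <<'E'
import sys
from workcell import bot
from h import *
w=bot.camera("wrist"); cv2.imwrite(f"pics/w_{sys.argv[1]}.png",w["img"]); print(bot.get_obs()["ee_pos"])
h=cv2.cvtColor(w["img"],cv2.COLOR_BGR2HSV); col=sys.argv[1]
m=cv2.inRange(h,*map(np.array,RNG[col]))
if col=="red": m|=cv2.inRange(h,np.array((174,185,80)),np.array((180,255,255)))
n,_,s,c=cv2.connectedComponentsWithStats(m)
for i in range(1,n):
    if s[i,4]>150: print(s[i],c[i].round(),plane(w,c[i],float(sys.argv[2])).round(4))
E
python3 look.py yellow .116
```

```text
[0.44556352 0.00721657 0.23048752]
[ 214   53   43   44 1465] [235.  75.] [0.5289 0.0235 0.116 ]
```

Call:
play_rows([
  [[0.035,-0.008,0,0],[0.035,-0.008,0,0],[0.013,0,0.02,0],[0,0,0.03,0],[0,0,0.03,0]],
])

```text
time: 5.72
ee_pos: [0.5299, 0.014, 0.1493]
tcp_rot: [-179.3, 0.0, 1.1]
wrist_force: [-0.3, -0.1, -0.4]
opening: -0.0002
grasp_force: 0.0
```

Call:
play_rows([
  [[0,0,0.015,0],[0,0,0.005,0],[0,0,0.003,0],[0,0,0,0],[0,0,0,0]],
])

```text
time: 6.13
ee_pos: [0.5296, 0.0148, 0.1288]
tcp_rot: [-179.3, -0.1, 1.2]
wrist_force: [-0.4, -0.2, -0.5]
opening: 0.0002
grasp_force: 0.0
```

The y value is off by 9 mm and the yaw has drifted, so I'm checking the state before pressing.

```bash
python3 - <<'E'
from workcell import bot
o=bot.get_obs()
for k,v in o.items(): print(k,v)
E
python3 look.py yellow .116
```

```text
time 6.1333
q [  1.22460767   1.29728645  -5.09542784  83.51220262   0.70798919
 180.00117904]
qd [ 0.28590021 -0.22028334  0.34211803 -0.09422199 -0.07615871  0.05783457]
joint_efforts [-9.61169810e-02 -4.75144851e+01  4.60473740e+01 -4.13905992e-02
  3.58465011e-02  8.73096054e-02]
ee_pos [0.52962079 0.01484393 0.12882568]
tcp_rot [-1.79292009e+02 -9.50685188e-02  1.22342872e+00]
wrist_force [-0.35513855 -0.23052391 -0.46913434]
torque [-0.02674098  0.01294157 -0.00881764]
grasp_force 0.0
opening 0.00021805778369318648
[0.52972026 0.01491811 0.12896097]
[ 208  217   54   46 1133] [230. 233.] [0.5347 0.0267 0.116 ]
```

View pics/w_yellow.png

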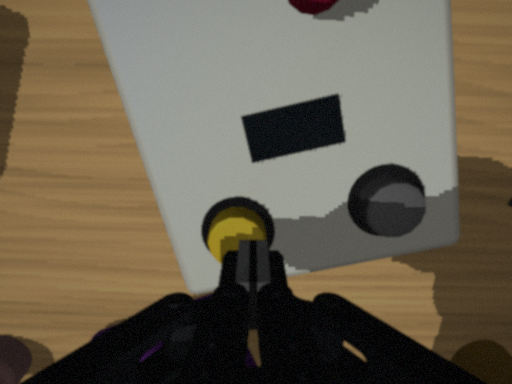

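Joint 6 is at its +180° limit; the view shows the yellow key at (238,233) with the fingertips off to its right. I'm backing up and turning the tool +45° in world yaw for room.

Call:
play_rows([
  [[0,0,-0.02,0],[0,0,0,-0.112],[0,0,0,-0.112],[0,0,0,-0.112],[0,0,0,-0.112]],
])

```text
time: 6.6
ee_pos: [0.5297, 0.0149, 0.1489]
tcp_rot: [-179.4, -0.4, 27.2]
wrist_force: [-0.3, 0.2, -0.4]
opening: -0.0001
grasp_force: 0.0
```

Call:
play_rows([
  [[0,0,0,-0.112],[0,0,0,-0.112],[0,0,0,-0.112],[0,0,0,0],[0,0,0,0]],
])

```text
time: 7.02
ee_pos: [0.5295, 0.0149, 0.1484]
tcp_rot: [-179.6, -0.6, 46.0]
wrist_force: [-0.6, 0.1, 0.0]
opening: 0.0001
grasp_force: 0.0
```

```bash
cat > d.py <<'E'
import sys
from workcell import bot
from h import *
o=bot.get_obs(); t=np.array([float(x) for x in sys.argv[1:4]])
print(o["q"].round(1),o["ee_pos"].round(4),o["tcp_rot"].round(2),"tool shift",R.from_euler("xyz",o["tcp_rot"],degrees=True).inv().apply(t-o["ee_pos"]).round(4))
E
python3 d.py .5285 .0235 .125
```

```text
[  1.2   1.2  -3.   85.7   0.7 135.3] [0.5295 0.0149 0.1484] [-179.55   -0.56   45.98] tool shift [ 0.0053 -0.0065  0.0235]
```

Call:
play_rows([
  [[0.0053,-0.0065,0,0],[0,0,0.015,0],[0,0,0.007,0],[0,0,0,0],[0,0,0,0]],
])

```text
time: 7.43
ee_pos: [0.5277, 0.0237, 0.1253]
tcp_rot: [-179.5, -0.5, 46.1]
wrist_force: [0.4, 0.3, 0.4]
opening: 0.0003
grasp_force: 0.0
```

```bash
python3 d.py .5285 .0235 .116
```

```text
[  2.2   1.3  -5.5  83.3   0.7 136.1] [0.5277 0.0237 0.1253] [-179.45   -0.46   46.12] tool shift [0.0003 0.0008 0.0093]
```

Call:
play_rows([
  [[0,0,0.003,0],[0,0,0.003,0],[0,0,0.002,0],[0,0,0.002,0],[0,0,0,0]],
])

```text
time: 7.85
ee_pos: [0.5281, 0.0236, 0.1153]
tcp_rot: [-179.5, -0.5, 46.2]
wrist_force: [-0.1, 0.3, 1.3]
opening: 0.0002
grasp_force: 0.8
```

Call:
play_rows([
  [[0,0,0.0015,0],[0,0,0.0015,0],[0,0,0.001,0],[0,0,0.001,0],[0,0,0,0]],
])

```text
time: 8.27
ee_pos: [0.5281, 0.0236, 0.1104]
tcp_rot: [-179.5, -0.5, 46.2]
wrist_force: [-1.2, -1.4, 2.8]
opening: 0.0003
grasp_force: 1.3
```

Call:
play_rows([
  [[0,0,0.001,0],[0,0,0.001,0],[0,0,0.001,0],[0,0,0.001,0],[0,0,0,0]],
])

```text
time: 8.68
ee_pos: [0.5281, 0.0237, 0.1064]
tcp_rot: [-179.5, -0.5, 46.2]
wrist_force: [-0.2, -1.7, 3.0]
opening: -0.0001
grasp_force: 1.7
```

Call:
play_rows([
  [[0,0,0.001,0],[0,0,0,0],[0,0,0,0],[0,0,-0.01,0],[0,0,-0.025,0]],
])

```text
time: 9.1
ee_pos: [0.5263, 0.0235, 0.138]
tcp_rot: [-179.2, -0.3, 46.2]
wrist_force: [0.8, -0.2, 0.5]
opening: 0.0003
grasp_force: 0.0
```

Call:
play_rows([
  [[0,0,-0.03,0],[0,0,-0.03,0],[0,0,-0.03,0],[0.0255,-0.026,0,0],[0.0255,-0.026,0,0]],
])

```text
time: 9.52
ee_pos: [0.5266, 0.095, 0.234]
tcp_rot: [-179.6, -0.7, 46.0]
wrist_force: [0.1, -0.1, -1.4]
opening: 0.0
grasp_force: 0.0
```

Call:
play_rows([
  [[0.0255,-0.026,0,0],[0.0255,-0.026,0,0],[0.0255,-0.026,0,0],[0.0255,-0.026,0,0],[0.0255,-0.026,0,0]],
])

```text
time: 9.93
ee_pos: [0.5196, 0.279, 0.234]
tcp_rot: [-179.5, -0.5, 46.2]
wrist_force: [0.5, -0.5, 0.4]
opening: -0.0002
grasp_force: 0.0
```

Call:
play_rows([
  [[0,0,0,0],[0,0,0,0],[0,0,0,0],[0,0,0,0],[0,0,0,0]],
])

```text
time: 10.35
ee_pos: [0.5206, 0.2759, 0.234]
tcp_rot: [-179.5, -0.5, 46.1]
wrist_force: [0.1, 0.2, -0.2]
opening: 0.0
grasp_force: 0.0
```

```bash
python3 look.py red .086; python3 d.py .588 .34 .11
```

```text
[0.52059538 0.27594024 0.23401371]
[ 241   44   38   40 1182] [259.  63.] [0.5886 0.3406 0.086 ]
[  0 143  20  33 523] [  8. 160.] [0.3648 0.4412 0.086 ]
[ 27.6  10.2  16.2  95.6   0.6 161.5] [0.5206 0.2759 0.234 ] [-179.5    -0.52   46.09] tool shift [0.0918 0.0052 0.1248]
```

View pics/w_red.png

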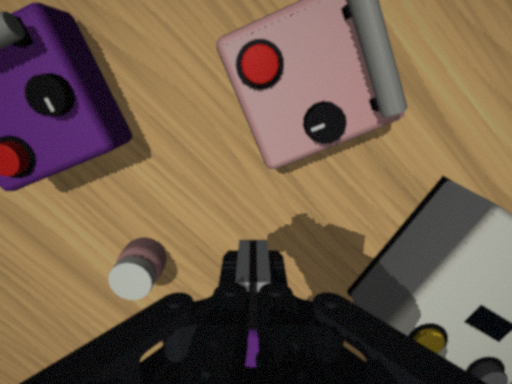

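The red key of the pink box is at wrist (259,63), which gives (0.5886, 0.3406) and agrees with the first measurement. The purple box at the left is not meant.

Call:
play_rows([
  [[0.031,0.0015,0,0],[0.031,0.0015,0,0],[0.031,0.001,0,0],[0,0,0.03,0],[0,0,0.03,0]],
])

```text
time: 10.82
ee_pos: [0.5909, 0.3433, 0.1747]
tcp_rot: [-179.6, -0.7, 46.1]
wrist_force: [-0.0, -0.2, -1.2]
opening: 0.0001
grasp_force: 0.0
```

Call:
play_rows([
  [[0,0,0.03,0],[0,0,0.025,0],[0,0,0.015,0],[0,0,0,0],[0,0,0,0]],
])

```text
time: 11.23
ee_pos: [0.5875, 0.342, 0.1043]
tcp_rot: [-179.5, -0.4, 46.1]
wrist_force: [-0.9, 0.7, 0.2]
opening: 0.0001
grasp_force: 0.0
```

```bash
python3 d.py .5883 .3403 .086
```

```text
[ 29.9  22.1  16.4  84.    0.6 163.8] [0.5875 0.342  0.1043] [-179.47   -0.43   46.12] tool shift [-0.0008  0.0019  0.0183]
```

Call:
play_rows([
  [[0,0.0015,0.008,0],[0,0,0.005,0],[0,0,0.003,0],[0,0,0.002,0],[0,0,0,0]],
])

```text
time: 11.65
ee_pos: [0.5886, 0.3421, 0.0862]
tcp_rot: [-179.5, -0.5, 46.2]
wrist_force: [0.7, 0.3, -0.4]
opening: -0.0
grasp_force: 0.0
```

Call:
play_rows([
  [[0,0,0.0015,0],[0,0,0.0015,0],[0,0,0.001,0],[0,0,0.001,0],[0,0,0,0]],
])

```text
time: 12.07
ee_pos: [0.5888, 0.3422, 0.0815]
tcp_rot: [-179.5, -0.5, 46.2]
wrist_force: [-0.3, 0.1, 2.9]
opening: 0.0
grasp_force: 1.3
```

Call:
play_rows([
  [[0,0,0.001,0],[0,0,0.001,0],[0,0,0.001,0],[0,0,0.001,0],[0,0,0,0]],
])

```text
time: 12.48
ee_pos: [0.5888, 0.3423, 0.0772]
tcp_rot: [-179.5, -0.5, 46.2]
wrist_force: [0.2, -1.2, 3.6]
opening: -0.0001
grasp_force: 1.3
```

Call:
play_rows([
  [[0,0,0.001,0],[0,0,0,0],[0,0,0,0],[0,0,-0.01,0],[0,0,-0.025,0]],
])

```text
time: 12.9
ee_pos: [0.587, 0.341, 0.1081]
tcp_rot: [-179.4, -0.1, 46.2]
wrist_force: [-0.4, 0.3, -0.3]
opening: 0.0002
grasp_force: 0.0
```

Call:
play_rows([
  [[0,0,-0.03,0],[0,0,-0.03,0],[0,0,-0.03,0],[-0.03,0,0,0],[-0.03,0,0,0]],
])

```text
time: 13.32
ee_pos: [0.5485, 0.2984, 0.2031]
tcp_rot: [-179.6, -0.7, 46.2]
wrist_force: [0.6, -0.6, 0.2]
opening: -0.0001
grasp_force: 0.0
```

Call:
play_rows([
  [[-0.03,0,0,0],[-0.03,0,0,0],[0,0,0,0],[0,0,0,0],[0,0,0,0]],
])

```text
time: 13.73
ee_pos: [0.5059, 0.2543, 0.2011]
tcp_rot: [-179.5, -0.6, 46.2]
wrist_force: [1.8, -0.4, 0.1]
opening: -0.0001
grasp_force: 0.0
```

```bash
python3 - <<'E'
from workcell import bot
from h import *
s=bot.camera("scene"); a=cv2.imread("pics/scene0.png")[110:290,90:390]
cv2.imwrite("pics/end.png",cv2.resize(np.vstack([a,s["img"][110:290,90:390]]),None,fx=1.6,fy=1.6,interpolation=2))
o=bot.get_obs();print(o["ee_pos"],o["wrist_force"])
E
```

```text
[0.50606042 0.25458356 0.20071268] [0.4433825  0.50648573 0.32441082]
```

View pics/end.png

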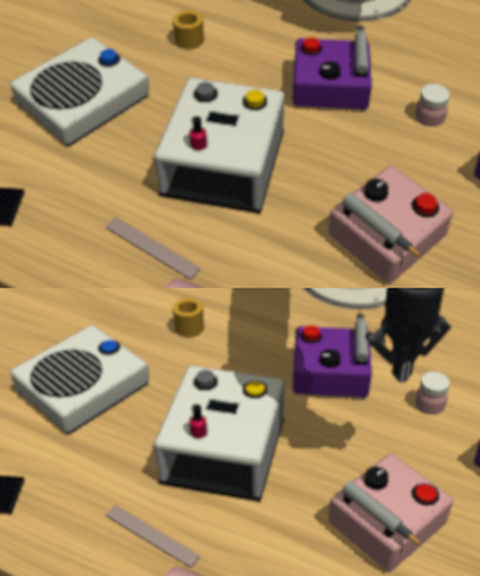

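Comparing before (upper half) and after (lower half): the blue (109,347), yellow (255,389) and red (426,494) keys are flatter, and grey (205,380) is unchanged. Nothing has moved and the hand is clear.

```bash
python3 -c "
from workcell import bot
print(bot.job_done())"
```

```text
the job is handed in; nothing more can be done
None
```

I pressed the blue, yellow and red keys down in that order and handed the job in with the hand clear; the closing picture shows all three keys down, the grey timer key untouched and nothing shifted, but the hand-in returned no verdict.

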